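# Lay out the vet's desk for the next patient

## Task

Get the vet's desk ready: stand the amber bottle in the orange round holder and the blue-capped bottle in the blue one, stand the red-handled stamp in its red rest, and slide the bottom carton out of the dispenser and lay it flat, striped face up, in the green tray, each lengthwise in its tray and flat on its floor. Leave the other two cartons in the dispenser so that they drop down flat, and set the glass bottles down rather than dropping them.

Things in the scene. Friction and masses are not known exactly. Their poses are not given: they have to be found in the camera images.
- amber_bottle: A closed round glass medicine bottle standing upright, amber-brown with a white cap and white label; 36 mm in diameter over its straight body (up to at least 35 mm above its base), 70 mm tall with its cap, 80 to 170 g. Origin: centre of its base; z up its axis; yaw is of no importance.
- blue_bottle: A closed round glass medicine bottle standing upright, white with a blue cap and blue label; 36 mm in diameter over its straight body (up to at least 35 mm above its base), 70 mm tall with its cap, 80 to 170 g. Origin: centre of its base; z up its axis; yaw is of no importance.
- stamp: A hand stamp standing on its black base, 50 mm (x) by 30 mm (y) by 14 mm high, with an upright round red handle 20 mm in diameter in the middle, reaching from 14 to 60 mm above the underside; 55 to 115 g. Origin: centre of its underside; z up.
- carton: The bottom one of three equal white medicine cartons with a green stripe in the dispenser: 90 mm (x, along the stripe) by 46 mm (y) by 20 mm high, 35 to 70 g. It lies on the dispenser's floor, its underside 4 mm above the desk, and its -x end sticks 30 to 36 mm out of the dispenser's front. Held by that end it may droop or tilt. Origin: centre of its underside.
- carton_top: The uppermost of the three cartons stacked in the dispenser (same size and look; the hidden middle one lies between it and the bottom one). Origin: centre of its underside. When the bottom carton is drawn out, the two upper ones drop by 20 mm.
- dispenser: Clear acrylic carton dispenser fixed to the desk, outside 104 (x) by 59 (y) by 56 mm high, open above; floor and walls 4 mm thick. Its front is its -x end, roughly towards the robot: a slot there, 51 mm wide, from the floor to 30 mm above the desk, lets only the bottom carton slide out along -x. The stack reaches 64 mm above the desk. Origin: centre of its underside, on the desk.
- amber_holder: A round saucer-like holder fixed to the desk, 62 mm across and 10 mm high, orange, for the amber bottle. Its flat inner floor is 4 mm above the desk and 54 mm across. Origin: centre of its underside, on the desk.
- blue_holder: A round saucer-like holder fixed to the desk, 62 mm across and 10 mm high, blue, for the white bottle with the blue cap. Its flat inner floor is 4 mm above the desk and 54 mm across. Origin: centre of its underside, on the desk.
- stamp_rest: A shallow red rectangular tray fixed to the desk, outside 74 mm (x) by 54 mm (y) by 10 mm high, walls 4 mm thick, inner floor 4 mm above the desk: the stamp's rest. Origin: centre of its underside, on the desk.
- carton_tray: A shallow green rectangular tray fixed to the desk, outside 114 mm (x) by 70 mm (y) by 10 mm high, walls 4 mm thick, inner floor 4 mm above the desk, for one carton. Origin: centre of its underside, on the desk.
Mind the look-alikes: they are no part of the job. Leave any purple or turquoise look-alike of the blue_bottle alone.

How it is judged:
By the outcome, as a careful person would: the job done as asked, in the order asked, and still so for the second after the job is handed in, with the robot touching nothing.
It also fails if it takes over 131 s, if anything falls off the work surface, if the arm or the gripper's body presses on something with over 40 N, if the wrist force passes 120 N, or if a joint passes its speed limit or range.

## Robot

A 6-joint arm with a two-finger parallel gripper is mounted at the origin on the work surface. World frame = base frame: x ahead of the robot, y to its left, z up, the work surface at z = 0. Lengths are in m, angles in degrees, forces in N, time in s.
With the tool pointing down it reaches from about 0.35 to 0.875 m from the base axis. Payload 4.2 kg.
Tool frame: the origin (TCP) lies midway between the tips of the shut fingers; the grasp point (between the pads) lies 19 mm behind it; z points along the fingers, y is the line along which they close (so a half turn about z gives the same grasp; the last joint's range is limited). The gripper opens to 87 mm and grips with 3 to 60 N. Pads are 19 mm wide; open, the fingers measure 117 mm over their backs; the gripper's body (75 mm by 190 mm) begins 51 mm behind the grasp point.
Start: joints at [-58.579, 22.042, 0.453, 0, -68.411, -14.817], TCP at [0.179, -0.599, 0.223] pointing down, gripper open.
Joint ranges: [-179.83, 179.83], [-69.29, 118.12], [-61.27, 80.66], [-181.25, 117.63], [-171.15, -9.14], [-177.46, 177.46]. Speed limits (degrees/s): [159.86, 159.86, 180, 180, 180, 180].

## Interface

Orientations are given as a 3x3 rotation matrix whose columns are the frame's x, y, z axes.
In Python, from station import sensors, eyes, workorder gives the robot as it stands.
- The arm moves only by the tool hand_motion, called after "Call:" as name(argument=value, ...), one argument or row to a line, values as JSON. Schema: {"type":"object","properties":{"increments":{"type":"string"},"only":{"type":"string"},"quiet":{"type":"boolean"},"lines":{"type":"string"}},"required":["increments"],"additionalProperties":false}. increments is a string of 1 to 8 rows, one to a line, with the numbers parted by spaces; each row has 7 numbers: the opening from 0.0 (shut) to 1.0 (fully open), then dx, dy, dz in normalised numbers (1 is 0.75 m), then a rotation vector rx, ry, rz in parts of the range, where 1.0 means pi rad; each row is the pose to reach, as a shift and turn from the pose commanded when the call began, along the tool's axes at that moment; what a row does not reach only later rows make up. A row lasts 1/10 s, in which the tool goes at most 0.05 m and 8.59 degrees, less where a joint would pass 70% of its speed; a pose out of reach is approached as far as the arm can. The fingers move at their own pace and stop on an object; the grip force is fixed at half the most. Time passes only in rows, so rows that do not move let the fingers close. The tool returns the time, the measured TCP pose, the force, the opening and the grip force at its end. only (a regular expression) keeps the lines of the reply that match it, lines (a string "A,B") keeps lines A to B, and quiet returns only ok. Shift and turn numbers lie between -1 and 1, and a call with a number outside is refused. Input that does not fit is refused with a message, and nothing moves.
- sensors.sense(): the state, without advancing time (a new reading comes with each control period).
- eyes.capture(name): name is "scene" or "top"; returns a dict with "pixels" (400x640x3 uint8, red, green, blue), "z_map" (400x640 float32, m along the optical axis (not along the pixel's ray), 0 where there is no reading), "K" (3x3 intrinsics, pixels), "distortion" ([k1, k2, p1, p2, k3] as OpenCV has them; the pictures are not rectified), "world_from_camera" (4x4, takes a point from camera to world coordinates). Camera axes: x right, y up, looking along -z (the intrinsics and any distortion apply to the point x, -y, -z); pixel columns grow to the right and rows downward; lengths in m; the calibration is good to about 2 mm. A picture is of the moment at which its call begins.
- workorder.finish_job(): hands the job in; it is judged then, once.
The state is a dict: "time_s": time; "joints": joint angles; "joint_velocities": joint speeds; "effort": joint torques, N m; "tcp_pos": TCP position; "ee_rot": TCP orientation; "wrist_force": force on the tool from outside, world axes, zero at the start; "moment": the same for the moment, N m; "gripper_width": opening from 0.0 (shut) to 1.0 (fully open); "gripper_force": force on a finger pad.
Only numpy, scipy, OpenCV 4.12 (cv2) and the standard library are available. Lean on these libraries where they do the work, as an engineer would, in place of code of your own. Each camera call takes 0.05 s, during which the arm holds its last target. There are 200 camera calls.

## Working session

There is one attempt and no reset: what is moved stays moved. The work goes in short steps, Python scripts to look and compute and a tool call to move; the robot and the scene stay as the last step left them, time stands still between calls to the robot, and variables do not carry over. Pictures are saved under pics/ and viewed, at most 14 in all, crops included, and the job is handed in when it is done.

```bash
mkdir -p pics; ls
```

Run:
```python
from station import sensors, eyes
import cv2,numpy as np
s=sensors.sense();print(s)
for n in("scene","top"):
    d=eyes.capture(n);cv2.imwrite(f"pics/{n}0.png",d["pixels"][:,:,::-1]);np.savez(f"{n}0.npz",**d)
    print(d["K"],d["distortion"],d["world_from_camera"].round(3))
```

```text
pics
{'time_s': 0.0, 'joints': array([-5.85773011e+01,  2.20924900e+01,  3.77096774e-01, -2.98877287e-02,
       -6.84089769e+01, -1.48164578e+01]), 'joint_velocities': array([ 0.03742566,  0.14282036,  0.01456193,  0.0066972 , -0.03066361,
        0.11820722]), 'effort': array([ 5.38495260e-04, -3.90663922e+01,  1.87401706e+01,  4.21991497e+00,
        1.09726682e-02, -2.07678090e-04]), 'tcp_pos': array([ 0.17846391, -0.59833863,  0.22142072]), 'ee_rot': array([[-9.58346410e-01, -2.85607500e-01, -7.17743276e-04],
       [-2.85608388e-01,  9.58344101e-01,  2.10515947e-03],
       [ 8.65957023e-05,  2.22246552e-03, -9.99997527e-01]]), 'wrist_force': array([-0.89765867, -0.11912762, -0.01268285]), 'moment': array([-0.0026207 ,  0.02982272,  0.0253273 ]), 'gripper_force': 0.0, 'gripper_width': 0.9963916356758132}
[[374.88742999   0.         315.03541625]
 [  0.         374.88742999 197.97710337]
 [  0.           0.           1.        ]] [-0.06737492  0.          0.          0.          0.        ] [[ 0.822 -0.294  0.488  1.033]
 [ 0.57   0.415 -0.709 -0.784]
 [ 0.006  0.861  0.509  0.615]
 [ 0.     0.     0.     1.   ]]
[[372.89911349   0.         318.99761479]
 [  0.         372.89911349 202.02053581]
 [  0.           0.           1.        ]] [-0.05654836  0.          0.          0.          0.        ] [[-0.016  0.983 -0.184  0.376]
 [-1.    -0.017  0.    -0.024]
 [-0.003  0.184  0.983  0.931]
 [ 0.     0.     0.     1.   ]]
```

View pics/top0.png

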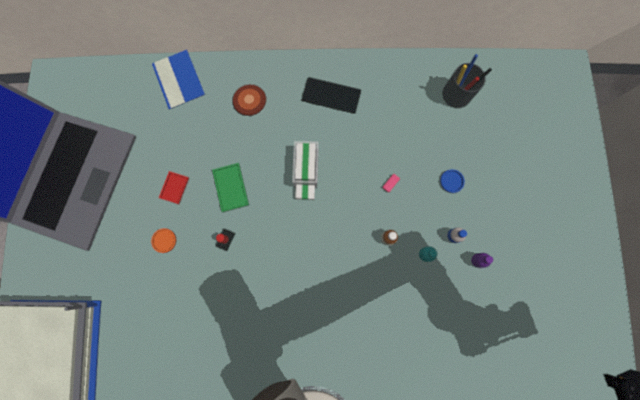

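View pics/scene0.png

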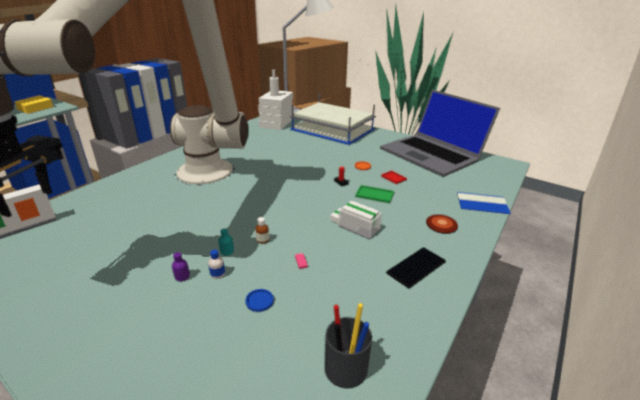

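The top view shows the amber bottle (390,236), blue-capped bottle (458,235), teal (428,254) and purple (482,260) look-alikes, and stamp (226,239). The holders are at (164,240) orange and (452,181) blue. The rest is at (174,188), the tray at (230,188), and the dispenser at (306,160) with the carton end at (305,190). The scene view agrees.

Create h.py:
```python
import numpy as np,cv2
from scipy.spatial.transform import Rotation as R
def ray(d,uv):
    p=cv2.undistortPoints(np.float64(uv).reshape(-1,1,2),d["K"],d["distortion"])[:,0]
    T=d["world_from_camera"];v=np.c_[p[:,0],-p[:,1],-np.ones(len(p))]@T[:3,:3].T
    return T[:3,3],v
def plane(d,uv,z):
    o,v=ray(d,uv);return o+v*((z-o[2])/v[:,2])[:,None]
def zpts(d,uv):
    o,v=ray(d,uv);u=np.int32(np.round(uv)).reshape(-1,2);return o+v*d["z_map"][u[:,1],u[:,0]][:,None]
def blob(d,box,lo,hi):
    x0,y0,x1,y1=box;hsv=cv2.cvtColor(d["pixels"],cv2.COLOR_RGB2HSV)
    m=cv2.inRange(hsv,np.array(lo),np.array(hi));k=np.zeros_like(m);k[y0:y1,x0:x1]=m[y0:y1,x0:x1]
    n,l,s,c=cv2.connectedComponentsWithStats(k)
    if n<2:return None
    i=1+s[1:,4].argmax();ys,xs=np.where(l==i);return np.c_[xs,ys].astype(float)
def rect(P):
    (c,s,a)=cv2.minAreaRect((P[:,:2]*1000).astype(np.float32))
    if s[0]<s[1]:a+=90;s=s[::-1]
    return np.round(c,1),np.round(s,1),round((a+90)%180-90,1)
def go(pos,yaw=None,tool=None):
    """shift, rotvec in tool axes from measured pose; yaw=world angle of tool y (mod 180), tool down"""
    from station import sensors
    s=sensors.sense();M=s["ee_rot"];dp=M.T@(np.array(pos)-s["tcp_pos"]);rv=np.zeros(3)
    if yaw is not None:
        best=None
        for k in(0,180):
            a=np.radians(yaw+k);y=np.array([np.cos(a),np.sin(a),0]);z=np.array([0,0,-1.]);T=np.c_[np.cross(y,z),y,z]
            r=R.from_matrix(M.T@T).as_rotvec(degrees=True)
            if best is None or np.linalg.norm(r)<np.linalg.norm(best):best=r
        rv=best
    print("t",round(s["time_s"],1),"tcp",s["tcp_pos"].round(4),"F",s["wrist_force"].round(1),"w",round(s["gripper_width"],3),"gf",round(s["gripper_force"],1),"j6",s["joints"][5].round(0))
    print("  shift",dp.round(4),"rot",rv.round(1))
```

Run:
```python
from h import *
t=dict(np.load("top0.npz"));s=dict(np.load("scene0.npz"))
def rep(n,d,box,lo,hi,z):
    b=blob(d,box,lo,hi)
    if b is None:print(n,None);return
    P=plane(d,b,z);q=zpts(d,b)
    print(n,len(b),b.mean(0).round(1),"mean",(P.mean(0)*1000).round(1),"rect",*rect(P),"zmap",(np.median(q,0)*1000).round(1))
rep("ohold",t,(145,220,185,260),(3,120,80),(20,255,255),.01)
rep("bhold",t,(435,165,470,198),(100,120,60),(125,255,255),.01)
rep("rest",t,(155,168,195,208),(170,120,60),(180,255,255),.01);rep("rest2",t,(155,168,195,208),(0,120,60),(8,255,255),.01)
rep("tray",t,(205,155,255,220),(45,80,40),(85,255,255),.01)
rep("stampbase",t,(212,225,240,255),(0,0,0),(179,255,50),.014)
rep("handle",t,(212,225,240,255),(0,120,90),(10,255,255),.06);rep("handle",t,(212,225,240,255),(170,120,90),(180,255,255),.06)
rep("amber cap",t,(380,225,402,248),(0,0,150),(179,70,255),.07)
rep("amber body",t,(380,225,402,248),(3,110,30),(20,255,255),.03)
rep("blue cap",t,(446,225,472,248),(100,120,60),(125,255,255),.07)
rep("blue body",t,(446,225,472,248),(0,0,140),(179,60,255),.03)
rep("carton end",t,(285,182,325,205),(0,0,150),(179,70,255),.024)
rep("carton top",t,(285,135,325,182),(0,0,150),(179,70,255),.064)
rep("stripe top",t,(285,135,325,182),(45,90,40),(80,255,255),.064)
rep("stripe end",t,(285,182,325,205),(45,90,40),(80,255,255),.024)
rep("S amber cap",s,(250,210,275,232),(0,0,140),(179,70,255),.065)
rep("S blue cap",s,(205,245,228,268),(105,120,60),(125,255,255),.062)
rep("S handle",s,(333,160,352,182),(170,120,60),(180,255,255),.04)
c=[cv2.resize(t["pixels"][y:y+80,x:x+100],None,fx=4,fy=4,interpolation=cv2.INTER_CUBIC) for x,y in((255,130),(390,205))]
c2=[cv2.resize(t["pixels"][y:y+65,x:x+100],None,fx=4,fy=4,interpolation=cv2.INTER_CUBIC) for x,y in((145,205),(345,205))]
cv2.imwrite("pics/c1.png",np.vstack([np.hstack(c),np.hstack(c2)])[:600,:,::-1])
```

```text
ohold 466 [163.3 240.3] mean [457.9 366.   10. ] rect [457.4 366.6] [61.5 57.3] 89.3 zmap [458.7 367.9   5.3]
bhold 430 [452.  180.6] mean [ 598.2 -364.7   10. ] rect [ 598.7 -364.8] [59.3 58.9] -48.2 zmap [ 598.9 -366.3    6. ]
rest 2 [166.5 186.5] mean [595.4 365.8  10. ] rect [595.4 365.8] [3.9 0. ] 46.0 zmap [596.5 367.9   5.1]
rest2 578 [173.5 187.3] mean [593.1 347.5  10. ] rect [593.5 347.4] [72.2 55.2] -18.0 zmap [593.8 349.2   5.1]
tray 1233 [229.9 187. ] mean [591.2 202.   10. ] rect [591.7 202.2] [115.6  71.2] 14.3 zmap [592.  203.3   5. ]
stampbase 113 [225.7 240. ] mean [456.3 207.6  14. ] rect [457.3 209. ] [43.5 27. ] -25.5 zmap [451.  206.3  15. ]
handle 80 [221.2 237.9] mean [457.1 206.8  60. ] rect [457.  206.2] [26.4 18.8] 89.2 zmap [457.  207.   59.1]
handle 2 [224.5 241.5] mean [448.7 198.8  60. ] rect [448.7 198.8] [3.3 0. ] -44.8 zmap [451.1 206.2  31.3]
amber cap 51 [392.6 235.3] mean [ 455.8 -193.    70. ] rect [ 455.4 -192.7] [16.4 16.2] 88.9 zmap [ 456.3 -193.8   70.5]
amber body 63 [388.2 237.5] mean [ 454.4 -189.9   30. ] rect [ 455.2 -192.3] [31.1 24.8] 
[... 388 characters left out ...]
carton top 651 [304.8 157.1] mean [649.7   8.6  64. ] rect [646.6  12.4] [103.9  72.6] -11.9 zmap [650.2  15.2  63.9]
stripe top 192 [304.9 161.6] mean [638.3   8.5  64. ] rect [640.    8.3] [90.6 12.7] -2.5 zmap [637.    8.3  64.8]
stripe end 69 [304.6 191.4] mean [573.1  11.5  24. ] rect [573.   11.7] [33.1 12.4] -1.0 zmap [573.8  10.7  25.3]
S amber cap 235 [268.1 219.8] mean [ 468.1 -180.4   65. ] rect [ 464.4 -186.8] [100.   44.7] -49.9 zmap [ 413.  -116.1    1.8]
S blue cap 63 [213.8 253.2] mean [ 453.7 -356.8   62. ] rect [ 454.1 -357.3] [34.3 17.3] -36.0 zmap [ 460.4 -361.6   68.7]
S handle 1 [340. 179.] mean [477.9 166.3  40. ] rect [477.9 166.3] [0. 0.] 0.0 zmap [454.9 205.8  16.1]
```

View pics/c1.png

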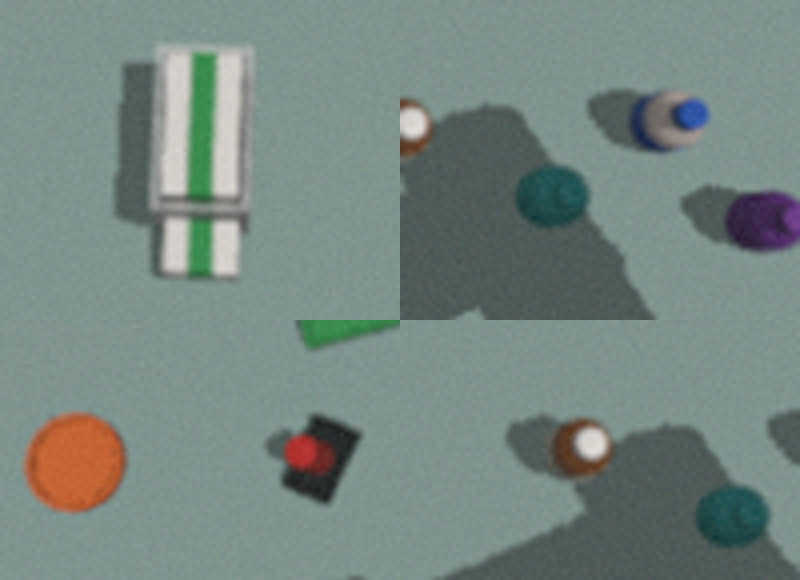

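Positions check out: cap z_map heights are 70 mm, the saucers measure about 60 mm, the rest 72x55 and the tray 115x71. Amber bottle first.

```bash
python3 -c "
from h import *
go([.4555,-.193,.15]);go([.4555,-.193,.012])"
```

```text
t 0.1 tcp [ 0.1785 -0.5984  0.2216] F [-0.3 -1.  -0.1] w 1.001 gf 0.0 j6 -15.0
  shift [-0.3813  0.3093  0.0721] rot [0. 0. 0.]
t 0.1 tcp [ 0.1785 -0.5984  0.2216] F [-0.3 -1.  -0.1] w 1.001 gf 0.0 j6 -15.0
  shift [-0.3813  0.309   0.2101] rot [0. 0. 0.]
```

The rows are not in the units I measure in: shifts go in shares of 0.75 m and turns go in shares of pi rad. I convert before sending: -0.381 m / 0.75 = -0.508, 0.309 m / 0.75 = 0.412.

Call:
hand_motion(
  increments="1 -0.508 0.412 0.0533 0 0 0\n1 -0.508 0.412 0.0533 0 0 0\n1 -0.508 0.412 0.0533 0 0 0\n1 -0.508 0.412 0.0533 0 0 0\n1 -0.508 0.412 0.0533 0 0 0\n1 -0.508 0.412 0.0533 0 0 0\n1 -0.508 0.412 0.0533 0 0 0\n1 -0.508 0.412 0.0533 0 0 0",
)

```text
time_s: 0.9
tcp_pos: [0.4041, -0.2678, 0.1898]
ee_rot: [[-0.958, -0.286, -0.0], [-0.286, 0.958, 0.0], [0.0, 0.0, -1.0]]
wrist_force: [1.3, -0.8, 0.3]
gripper_width: 0.998
gripper_force: 0.0
```

```bash
python3 -c "
from h import *
go([.4555,-.193,.15]);go([.4555,-.193,.012])"
```

```text
t 0.9 tcp [ 0.4041 -0.2678  0.1898] F [ 1.3 -0.8  0.3] w 0.998 gf 0.0 j6 -59.0
  shift [-0.0706  0.057   0.0398] rot [0. 0. 0.]
t 0.9 tcp [ 0.4041 -0.2678  0.1898] F [ 1.3 -0.8  0.3] w 0.998 gf 0.0 j6 -59.0
  shift [-0.0706  0.057   0.1778] rot [0. 0. 0.]
```

To row units: -0.06 m / 0.75 = -0.08, 0.049 m / 0.75 = 0.0653.

Call:
hand_motion(
  increments="1 -0.08 0.0653 0.08 0 0 0\n1 -0.08 0.0653 0.08 0 0 0\n1 -0.08 0.0653 0.08 0 0 0\n1 -0.08 0.0653 0.08 0 0 0",
  lines="1,2",
)

```text
time_s: 1.3
tcp_pos: [0.4469, -0.205, 0.1293]
```

```bash
python3 -c "
from h import *
go([.4555,-.193,.012])"
```

```text
t 1.3 tcp [ 0.4469 -0.205   0.1293] F [1.  0.3 0.6] w 1.001 gf 0.0 j6 -68.0
  shift [-0.0119  0.0089  0.1172] rot [0. 0. 0.]
```

To row units: 0.117 m / 0.75 = 0.156, 0.1 m / 0.75 = 0.1333.

Call:
hand_motion(
  increments="1 -0.016 0.012 0.04 0 0 0\n1 -0.016 0.012 0.0933 0 0 0\n1 -0.016 0.012 0.1333 0 0 0\n1 -0.016 0.012 0.156 0 0 0\n1 -0.016 0.012 0.156 0 0 0\n0.3 -0.016 0.012 0.156 0 0 0\n0 -0.016 0.012 0.156 0 0 0\n0 -0.016 0.012 0.156 0 0 0",
)

```text
time_s: 2.1
tcp_pos: [0.457, -0.194, 0.0145]
ee_rot: [[-0.958, -0.285, 0.003], [-0.285, 0.958, -0.0], [-0.003, -0.001, -1.0]]
wrist_force: [0.8, 1.1, 0.1]
gripper_width: 0.814
gripper_force: 0.0
```

Call:
hand_motion(
  increments="0 0 0 0 0 0 0\n0 0 0 0 0 0 0\n0 0 0 0 0 0 0\n0 0 0 0 0 0 0",
)

```text
time_s: 2.5
tcp_pos: [0.456, -0.1936, 0.0131]
ee_rot: [[-0.958, -0.286, 0.0], [-0.286, 0.958, -0.0], [-0.0, -0.0, -1.0]]
wrist_force: [0.3, 0.0, 0.2]
gripper_width: 0.451
gripper_force: 0.0
```

To row units: -0.09 m / 0.75 = -0.12, -0.06 m / 0.75 = -0.08.

Call:
hand_motion(
  increments="0 0 0 0 0 0 0\n0 0 0 0 0 0 0\n0 0 0 0 0 0 0\n0 0 0 -0.0267 0 0 0\n0 0 0 -0.08 0 0 0\n0 0 0 -0.12 0 0 0\n0 0 0 -0.12 0 0 0",
)

```text
time_s: 3.2
tcp_pos: [0.459, -0.1942, 0.107]
ee_rot: [[-0.958, -0.287, 0.009], [-0.287, 0.958, -0.002], [-0.008, -0.004, -1.0]]
wrist_force: [1.8, -0.3, -1.8]
gripper_width: 0.407
gripper_force: 30.0
```

```bash
python3 -c "
from h import *
go([.4577,.3663,.10]);go([.4577,.3663,.10],90)"
```

```text
t 3.2 tcp [ 0.459  -0.1942  0.107 ] F [ 1.8 -0.3 -1.8] w 0.407 gf 30.0 j6 -69.0
  shift [-0.1593  0.5374  0.006 ] rot [0. 0. 0.]
t 3.2 tcp [ 0.459  -0.1942  0.107 ] F [ 1.8 -0.3 -1.8] w 0.407 gf 30.0 j6 -69.0
  shift [-0.1593  0.5374  0.006 ] rot [-0.2  0.5 16.7]
```

To row units: 0.537 m / 0.75 = 0.716, -0.16 m / 0.75 = -0.2133.

Call:
hand_motion(
  increments="0 -0.0133 0.04 0 0 0 0\n0 -0.2133 0.716 0 0 0 0\n0 -0.2133 0.716 0 0 0 0\n0 -0.2133 0.716 0 0 0 0\n0 -0.2133 0.716 0 0 0 0\n0 -0.2133 0.716 0 0 0 0\n0 -0.2133 0.716 0 0 0 0\n0 -0.2133 0.716 0 0 0 0",
  lines="1,2",
)

```text
time_s: 4.0
tcp_pos: [0.4552, 0.1896, 0.1021]
```

Call:
hand_motion(
  increments="0 -0.0533 0.2 0 0 0 0\n0 -0.0667 0.2267 0 0 0 0\n0 -0.0667 0.2267 0 0 0 0\n0 -0.0667 0.2267 0 0 0 0\n0 -0.0667 0.2267 0 0 0 0\n0 -0.0667 0.2267 0 0 0 0",
)

```text
time_s: 4.6
tcp_pos: [0.4547, 0.3648, 0.1013]
ee_rot: [[-0.958, -0.286, -0.002], [-0.286, 0.958, -0.002], [0.003, -0.002, -1.0]]
wrist_force: [-0.7, -1.6, -0.4]
gripper_width: 0.401
gripper_force: 30.0
```

```bash
python3 -c "
from h import *
go([.4577,.3663,.018])"
```

```text
t 4.6 tcp [0.4547 0.3648 0.1013] F [-0.7 -1.6 -0.4] w 0.401 gf 30.0 j6 -128.0
  shift [-0.0036  0.0007  0.0833] rot [0. 0. 0.]
```

To row units: 0.083 m / 0.75 = 0.1107, 0.082 m / 0.75 = 0.1093.

Call:
hand_motion(
  increments="0 -0.004 0.0013 0.04 0 0 0\n0 -0.004 0.0013 0.08 0 0 0\n0 -0.004 0.0013 0.1 0 0 0\n0 -0.004 0.0013 0.1053 0 0 0\n0 -0.004 0.0013 0.1093 0 0 0\n0 -0.004 0.0013 0.1093 0 0 0\n0 -0.004 0.0013 0.1107 0 0 0\n0 -0.004 0.0013 0.1107 0 0 0",
)

```text
time_s: 5.4
tcp_pos: [0.4585, 0.3673, 0.0209]
ee_rot: [[-0.958, -0.286, 0.001], [-0.286, 0.958, 0.001], [-0.001, 0.001, -1.0]]
wrist_force: [0.8, 0.1, -1.1]
gripper_width: 0.404
gripper_force: 30.0
```

Call:
hand_motion(
  increments="0 0 0 0 0 0 0\n0 0 0 0 0 0 0",
)

```text
time_s: 5.6
tcp_pos: [0.4583, 0.3672, 0.0204]
ee_rot: [[-0.958, -0.286, 0.0], [-0.286, 0.958, 0.001], [-0.001, 0.0, -1.0]]
wrist_force: [-0.4, 0.2, -0.7]
gripper_width: 0.403
gripper_force: 30.0
```

Not yet in contact; lowering by small steps.

To row units: 0.002 m / 0.75 = 0.0027, 0.001 m / 0.75 = 0.0013.

Call:
hand_motion(
  increments="0 0 0 0.0013 0 0 0\n0 0 0 0.0027 0 0 0\n0 0 0 0.0027 0 0 0\n0 0 0 0.0027 0 0 0",
  only="tcp|wrist",
)

```text
tcp_pos: [0.4582, 0.367, 0.018]
wrist_force: [0.3, -0.6, -0.8]
```

Call:
hand_motion(
  increments="0 0 0 0.0013 0 0 0\n0 0 0 0.0013 0 0 0\n0 0 0 0.0013 0 0 0",
  only="tcp|wrist",
)

```text
tcp_pos: [0.4583, 0.3671, 0.0171]
wrist_force: [0.3, -0.5, 0.6]
```

To row units: 0.0005 m / 0.75 = 0.0007.

Call:
hand_motion(
  increments="0 0 0 0.0007 0 0 0\n0 0 0 0.0007 0 0 0\n0 0 0 0.0007 0 0 0",
  only="tcp|wrist",
)

```text
tcp_pos: [0.4583, 0.3672, 0.0171]
wrist_force: [-1.9, -1.0, 3.6]
```

Call:
hand_motion(
  increments="0.5 0 0 0.0007 0 0 0\n0.6 0 0 0 0 0 0\n1 0 0 0 0 0 0\n1 0 0 0 0 0 0\n1 0 0 0 0 0 0\n1 0 0 0 0 0 0\n1 0 0 -0.04 0 0 0\n1 0 0 -0.1067 0 0 0",
)

```text
time_s: 7.4
tcp_pos: [0.4564, 0.3649, 0.0938]
ee_rot: [[-0.958, -0.285, -0.006], [-0.285, 0.958, -0.007], [0.008, -0.005, -1.0]]
wrist_force: [0.5, 0.8, 0.8]
gripper_width: 0.979
gripper_force: 0.0
```

Call:
hand_motion(
  increments="1 0 0 -0.06 0 0 0\n1 0 0 -0.06 0 0 0",
  lines="1,2",
)

```text
time_s: 7.6
tcp_pos: [0.4614, 0.3703, 0.1491]
```

```bash
python3 -c "
from h import *
from station import eyes
go([.4575,-.3567,.13],80)
d=eyes.capture('top');cv2.imwrite('pics/t1.png',cv2.resize(d['pixels'][150:275,120:270],None,fx=4,fy=4)[:,:,::-1])"
```

```text
t 7.6 tcp [0.4614 0.3703 0.1491] F [-0.1  0.8  0.2] w 0.997 gf 0.0 j6 -128.0
  shift [ 0.2127 -0.6954  0.0112] rot [ 0.6  0.6 26.7]
```

View pics/t1.png

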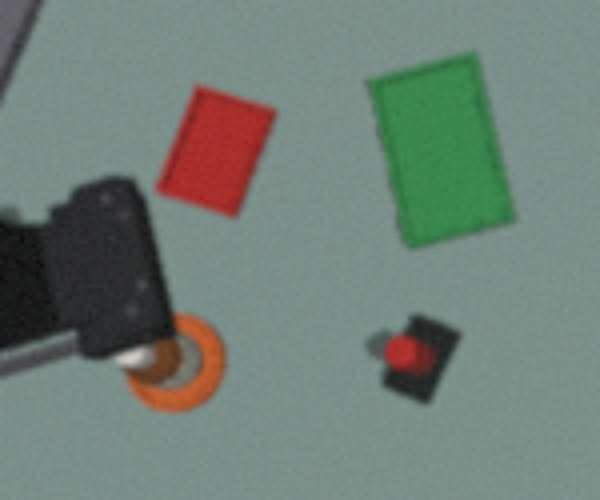

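The amber bottle stands in the orange holder. The cap's offset from the base, (130,355) against (180,360), is what perspective gives for an upright bottle. Next is the blue one.

To row units: -0.695 m / 0.75 = -0.9267, 0.213 m / 0.75 = 0.284, 26.7 degrees / 180 = 0.1483.

Call:
hand_motion(
  increments="1 0.284 -0.9267 0.0147 0 0 0.1483\n1 0.284 -0.9267 0.0147 0 0 0.1483\n1 0.284 -0.9267 0.0147 0 0 0.1483\n1 0.284 -0.9267 0.0147 0 0 0.1483\n1 0.284 -0.9267 0.0147 0 0 0.1483\n1 0.284 -0.9267 0.0147 0 0 0.1483\n1 0.284 -0.9267 0.0147 0 0 0.1483\n1 0.284 -0.9267 0.0147 0 0 0.1483",
  lines="1,2",
)

```text
time_s: 8.45
tcp_pos: [0.4539, -0.0349, 0.1344]
```

```bash
python3 -c "
from h import *
go([.4575,-.3567,.13],80)"
```

```text
t 8.4 tcp [ 0.4539 -0.0349  0.1344] F [ 1.2 -0.2 -0.8] w 0.999 gf 0.0 j6 -116.0
  shift [-0.0599 -0.3162  0.0045] rot [-0.  -0.1 -0.1]
```

To row units: -0.316 m / 0.75 = -0.4213, -0.059 m / 0.75 = -0.0787.

Call:
hand_motion(
  increments="1 -0.0787 -0.4213 0 0 0 0\n1 -0.0787 -0.4213 0 0 0 0\n1 -0.0787 -0.4213 0 0 0 0\n1 -0.0787 -0.4213 0 0 0 0\n1 -0.0787 -0.4213 0 0 0 0\n1 -0.0787 -0.4213 0 0 0 0\n1 -0.0787 -0.4213 0 0 0 0\n1 -0.0787 -0.4213 0 0 0 0",
  lines="1,2",
)

```text
time_s: 9.25
tcp_pos: [0.4566, -0.3568, 0.1333]
```

Call:
hand_motion(
  increments="1 0 0 0 0 0 0\n1 0 0 0 0 0 0",
  lines="1,2",
)

```text
time_s: 9.45
tcp_pos: [0.4574, -0.3533, 0.1348]
```

```bash
python3 -c "
from h import *
go([.4575,-.3567,.0125],80)"
```

```text
t 9.4 tcp [ 0.4574 -0.3533  0.1348] F [-0.6 -0.2 -0.6] w 0.997 gf 0.0 j6 -78.0
  shift [-0.0009 -0.0034  0.1223] rot [ 0.  -0.1 -0. ]
```

To row units: 0.122 m / 0.75 = 0.1627, 0.12 m / 0.75 = 0.16.

Call:
hand_motion(
  increments="1 -0.0013 -0.004 0.04 0 0 0\n1 -0.0013 -0.004 0.0933 0 0 0\n1 -0.0013 -0.004 0.1333 0 0 0\n1 -0.0013 -0.004 0.16 0 0 0\n1 -0.0013 -0.004 0.1627 0 0 0\n0.5 -0.0013 -0.004 0.1627 0 0 0\n0 -0.0013 -0.004 0.1627 0 0 0\n0 -0.0013 -0.004 0.1627 0 0 0",
  only="tcp|wrist",
)

```text
tcp_pos: [0.4594, -0.3577, 0.0151]
wrist_force: [-0.2, 0.4, 0.4]
```

Call:
hand_motion(
  increments="0 0 0 0 0 0 0\n0 0 0 0 0 0 0\n0 0 0 0 0 0 0\n0 0 0 0 0 0 0\n0 0 0 0 0 0 0\n0 0 0 0 0 0 0\n0 0 0 0 0 0 0",
)

```text
time_s: 10.95
tcp_pos: [0.4583, -0.3577, 0.0136]
ee_rot: [[-0.985, 0.175, 0.0], [0.175, 0.985, -0.0], [-0.0, -0.0, -1.0]]
wrist_force: [-0.9, -0.8, 1.0]
gripper_width: 0.403
gripper_force: 30.0
```

Call:
hand_motion(
  increments="0 0 0 -0.0267 0 0 0\n0 0 0 -0.08 0 0 0\n0 0 0 -0.12 0 0 0\n0 0 0 -0.12 0 0 0",
)

```text
time_s: 11.35
tcp_pos: [0.461, -0.3589, 0.108]
ee_rot: [[-0.985, 0.174, 0.008], [0.174, 0.985, -0.004], [-0.009, -0.003, -1.0]]
wrist_force: [0.7, -1.0, -0.2]
gripper_width: 0.405
gripper_force: 30.0
```

```bash
python3 -c "
from h import *
go([.5985,-.365,.10])"
```

```text
t 11.3 tcp [ 0.461  -0.3589  0.108 ] F [ 0.7 -1.  -0.2] w 0.405 gf 30.0 j6 -78.0
  shift [-0.1364  0.018   0.0092] rot [0. 0. 0.]
```

To row units: -0.139 m / 0.75 = -0.1853, 0.004 m / 0.75 = 0.0053.

Call:
hand_motion(
  increments="0 -0.04 0.0053 0 0 0 0\n0 -0.0933 0.0133 0 0 0 0\n0 -0.1467 0.02 0 0 0 0\n0 -0.1853 0.024 0 0 0 0\n0 -0.1853 0.024 0.04 0 0 0\n0 -0.1853 0.024 0.0667 0 0 0\n0 -0.1853 0.024 0.0667 0 0 0\n0 -0.1853 0.024 0.0667 0 0 0",
  only="tcp|wrist",
)

```text
tcp_pos: [0.5978, -0.3641, 0.0525]
wrist_force: [-0.0, -0.1, -1.2]
```

```bash
python3 -c "
from h import *
go([.5985,-.365,.0186])"
```

```text
t 12.2 tcp [ 0.5978 -0.3641  0.0525] F [-0.  -0.1 -1.2] w 0.406 gf 30.0 j6 -82.0
  shift [-0.0009 -0.0008  0.0339] rot [0. 0. 0.]
```

To row units: 0.033 m / 0.75 = 0.044, 0.032 m / 0.75 = 0.0427.

Call:
hand_motion(
  increments="0 -0.0013 -0.0013 0.02 0 0 0\n0 -0.0013 -0.0013 0.0333 0 0 0\n0 -0.0013 -0.0013 0.04 0 0 0\n0 -0.0013 -0.0013 0.0427 0 0 0\n0 -0.0013 -0.0013 0.044 0 0 0\n0 -0.0013 -0.0013 0.044 0 0 0\n0 -0.0013 -0.0013 0.044 0 0 0",
  only="tcp|wrist",
)

```text
tcp_pos: [0.5994, -0.3654, 0.021]
wrist_force: [-0.4, 0.3, -1.0]
```

Call:
hand_motion(
  increments="0 0 0 0.0013 0 0 0\n0 0 0 0.0013 0 0 0",
  only="tcp|wrist",
)

```text
tcp_pos: [0.5992, -0.3653, 0.0196]
wrist_force: [0.2, -0.3, -1.5]
```

To row units: 0.0015 m / 0.75 = 0.002, 0.001 m / 0.75 = 0.0013.

Call:
hand_motion(
  increments="0 0 0 0.0013 0 0 0\n0 0 0 0.002 0 0 0\n0 0 0 0.002 0 0 0",
  only="tcp|wrist",
)

```text
tcp_pos: [0.599, -0.3653, 0.0178]
wrist_force: [-0.4, -0.8, -0.8]
```

Call:
hand_motion(
  increments="0 0 0 0.0009 0 0 0\n0 0 0 0.0009 0 0 0\n0 0 0 0.0009 0 0 0",
  only="tcp|wrist",
)

```text
tcp_pos: [0.5992, -0.3654, 0.0177]
wrist_force: [-0.5, 1.1, 1.0]
```

To row units: -0.08 m / 0.75 = -0.1067, -0.03 m / 0.75 = -0.04.

Call:
hand_motion(
  increments="0.5 0 0 0 0 0 0\n0.6 0 0 0 0 0 0\n1 0 0 0 0 0 0\n1 0 0 0 0 0 0\n1 0 0 0 0 0 0\n1 0 0 0 0 0 0\n1 0 0 -0.04 0 0 0\n1 0 0 -0.1067 0 0 0",
  only="tcp|wrist|width",
)

```text
tcp_pos: [0.5965, -0.3641, 0.0935]
wrist_force: [0.7, -0.4, -0.7]
gripper_width: 0.983
```

Call:
hand_motion(
  increments="1 0 0 -0.0533 0 0 0\n1 0 0 -0.0533 0 0 0",
  lines="1,2",
)

```text
time_s: 14.65
tcp_pos: [0.6029, -0.3674, 0.1458]
```

```bash
python3 -c "
from h import *
go([.457,.209,.13],155.5)"
```

```text
t 14.7 tcp [ 0.6029 -0.3674  0.1458] F [ 1.2 -0.   0.5] w 0.991 gf 0.0 j6 -82.0
  shift [0.2442 0.5422 0.0098] rot [ -0.8   0.5 -75.5]
```

To row units: 0.542 m / 0.75 = 0.7227, 0.244 m / 0.75 = 0.3253, -75.5 degrees / 180 = -0.4194.

Call:
hand_motion(
  increments="1 0.3253 0.7227 0 0 0 -0.4194\n1 0.3253 0.7227 0 0 0 -0.4194\n1 0.3253 0.7227 0 0 0 -0.4194\n1 0.3253 0.7227 0 0 0 -0.4194\n1 0.3253 0.7227 0 0 0 -0.4194\n1 0.3253 0.7227 0 0 0 -0.4194\n1 0.3253 0.7227 0 0 0 -0.4194\n1 0.3253 0.7227 0 0 0 -0.4194",
  lines="1,2",
)

```text
time_s: 15.45
tcp_pos: [0.5005, 0.0243, 0.1373]
```

```bash
python3 -c "
from h import *
from station import eyes
go([.457,.209,.13],155.5)
d=eyes.capture('top');cv2.imwrite('pics/t2.png',cv2.resize(d['pixels'][140:280,400:520],None,fx=4,fy=4)[:,:,::-1])"
```

```text
t 15.4 tcp [0.5005 0.0243 0.1373] F [ 1.5  0.9 -0.2] w 1.001 gf 0.0 j6 -52.0
  shift [-0.1359  0.1324  0.0073] rot [-0.   0.  -6.5]
```

View pics/t2.png

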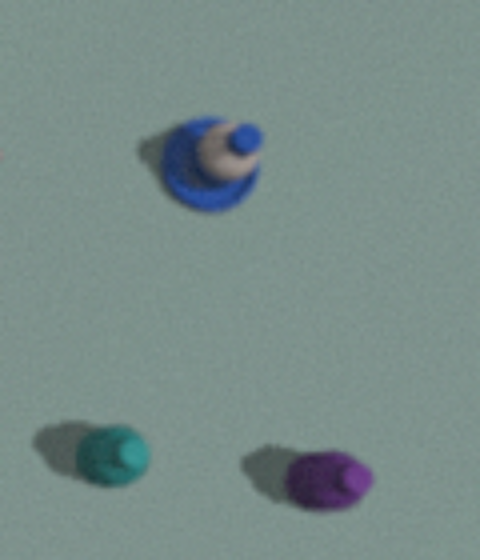

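The blue-capped bottle stands in the blue holder (cap at crop (245,138)), and the look-alikes are untouched. On to the stamp.

To row units: -0.11 m / 0.75 = -0.1467, 0.108 m / 0.75 = 0.144, -7 degrees / 180 = -0.0389.

Call:
hand_motion(
  increments="1 -0.1467 0.144 0 0 0 -0.0389\n1 -0.1467 0.144 0 0 0 -0.0389\n1 -0.1467 0.144 0 0 0 -0.0389\n1 -0.1467 0.144 0 0 0 -0.0389\n1 -0.1467 0.144 0 0 0 -0.0389\n1 -0.1467 0.144 0 0 0 -0.0389",
  lines="1,2",
)

```text
time_s: 16.1
tcp_pos: [0.4662, 0.172, 0.137]
```

```bash
python3 -c "
from h import *
go([.457,.209,.022],155.5)
from station import eyes
d=eyes.capture('scene');cv2.imwrite('pics/s2.png',cv2.resize(d['pixels'][100:240,260:440],None,fx=4,fy=4)[:,:,::-1])"
```

```text
t 16.1 tcp [0.4662 0.172  0.137 ] F [0.5 0.1 0.6] w 1.002 gf 0.0 j6 -63.0
  shift [-0.03    0.0236  0.115 ] rot [ 0.  -0.   0.1]
```

View pics/s2.png

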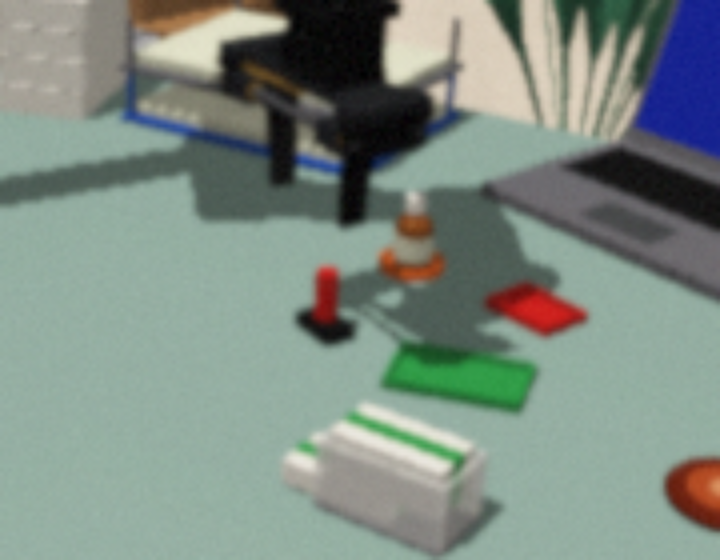

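The scene view shows the amber bottle upright at crop (413,235), the stamp at (325,300), and the gripper clear above. Descending on the handle.

To row units: 0.114 m / 0.75 = 0.152, 0.1 m / 0.75 = 0.1333.

Call:
hand_motion(
  increments="1 -0.04 0.0315 0 0 0 0\n1 -0.04 0.0315 0.04 0 0 0\n1 -0.04 0.0315 0.0933 0 0 0\n1 -0.04 0.0315 0.1333 0 0 0\n1 -0.04 0.0315 0.152 0 0 0\n1 -0.04 0.0315 0.152 0 0 0\n0 -0.04 0.0315 0.152 0 0 0\n0 -0.04 0.0315 0.152 0 0 0",
  only="tcp|wrist",
)

```text
tcp_pos: [0.4583, 0.2098, 0.0244]
wrist_force: [-1.5, 0.7, 0.3]
```

Call:
hand_motion(
  increments="0 0 0 0 0 0 0\n0 0 0 0 0 0 0\n0 0 0 0 0 0 0\n0 0 0 0 0 0 0\n0 0 0 0 0 0 0\n0 0 0 0 0 0 0\n0 0 0 0 0 0 0\n0 0 0 0 0 0 0",
)

```text
time_s: 17.75
tcp_pos: [0.4572, 0.2097, 0.0232]
ee_rot: [[-0.412, -0.911, -0.0], [-0.911, 0.412, -0.0], [0.0, 0.0, -1.0]]
wrist_force: [-0.5, 0.1, 0.0]
gripper_width: 0.221
gripper_force: 30.0
```

Call:
hand_motion(
  increments="0 0 0 0 0 0 0\n0 0 0 0 0 0 0\n0 0 0 0 0 0 0\n0 0 0 0 0 0 0",
)

```text
time_s: 18.15
tcp_pos: [0.4572, 0.2097, 0.0232]
ee_rot: [[-0.412, -0.911, -0.0], [-0.911, 0.412, -0.0], [0.0, 0.0, -1.0]]
wrist_force: [-0.9, 0.5, -0.5]
gripper_width: 0.221
gripper_force: 30.0
```

To row units: -0.06 m / 0.75 = -0.08, -0.05 m / 0.75 = -0.0667.

Call:
hand_motion(
  increments="0 0 0 -0.0267 0 0 0\n0 0 0 -0.0667 0 0 0\n0 0 0 -0.08 0 0 0",
  only="tcp|wrist|gripper",
)

```text
tcp_pos: [0.4586, 0.2107, 0.0857]
wrist_force: [0.6, 0.1, 0.5]
gripper_width: 0.215
gripper_force: 30.0
```

```bash
python3 -c "
from h import *
go([.5935,.3475,.083],162.5)"
```

```text
t 18.4 tcp [0.4586 0.2107 0.0857] F [0.6 0.1 0.5] w 0.215 gf 30.0 j6 -68.0
  shift [-0.1802 -0.0666  0.0036] rot [-0.2  0.2 -6.8]
```

To row units: -0.18 m / 0.75 = -0.24, -0.16 m / 0.75 = -0.2133, -7 degrees / 180 = -0.0389.

Call:
hand_motion(
  increments="0 -0.0533 -0.02 0 0 0 -0.0167\n0 -0.1067 -0.04 0 0 0 -0.0389\n0 -0.16 -0.06 0 0 0 -0.0389\n0 -0.2133 -0.08 0 0 0 -0.0389\n0 -0.24 -0.0893 0 0 0 -0.0389\n0 -0.24 -0.0893 0 0 0 -0.0389\n0 -0.24 -0.0893 0 0 0 -0.0389",
  only="tcp|wrist|gripper",
)

```text
tcp_pos: [0.5916, 0.3456, 0.0818]
wrist_force: [-0.3, -0.3, -0.7]
gripper_width: 0.22
gripper_force: 30.0
```

```bash
python3 -c "
from h import *
go([.5935,.3475,.0285],162.5)
from station import eyes
for n in('scene','top'):
    d=eyes.capture(n);x,y=(350,130) if n=='scene' else (130,150)
    np.savez(n+'1.npz',**d);globals()[n]=cv2.resize(d['pixels'][y:y+80,x:x+80],None,fx=5,fy=5)
cv2.imwrite('pics/s3.png',np.hstack([scene,top])[:,:,::-1])"
```

```text
t 19.1 tcp [0.5916 0.3456 0.0818] F [-0.3 -0.3 -0.7] w 0.22 gf 30.0 j6 -61.0
  shift [-0.0025 -0.0013  0.0533] rot [ 0.1 -0.1  0.1]
```

View pics/s3.png

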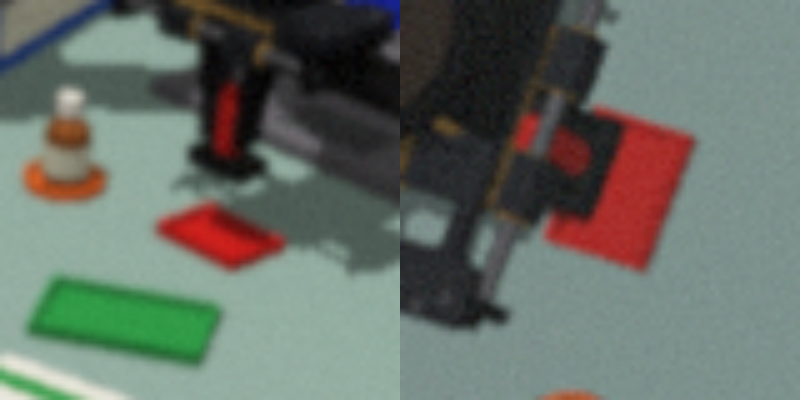

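The stamp hangs upright and its base edge is parallel to the rest's long side (about 17° against 19°). Lowering it.

To row units: 0.054 m / 0.75 = 0.072, 0.053 m / 0.75 = 0.0707, 1 degrees / 180 = 0.0056.

Call:
hand_motion(
  increments="0 -0.0027 -0.0013 0.0267 0 0 0.0056\n0 -0.0027 -0.0013 0.0533 0 0 0.0056\n0 -0.0027 -0.0013 0.0667 0 0 0.0056\n0 -0.0027 -0.0013 0.0707 0 0 0.0056\n0 -0.0027 -0.0013 0.072 0 0 0.0056\n0 -0.0027 -0.0013 0.072 0 0 0.0056",
  only="tcp|wrist|gripper",
)

```text
tcp_pos: [0.5944, 0.348, 0.0303]
wrist_force: [-0.5, -0.1, -0.3]
gripper_width: 0.223
gripper_force: 30.0
```

Call:
hand_motion(
  increments="0 0 0 0.0013 0 0 0\n0 0 0 0.002 0 0 0\n0 0 0 0.002 0 0 0",
  only="tcp|wrist",
)

```text
tcp_pos: [0.5941, 0.3478, 0.0281]
wrist_force: [0.5, -0.9, -0.9]
```

To row units: 0.001 m / 0.75 = 0.0013.

Call:
hand_motion(
  increments="0 0 0 0.0013 0 0 0\n0 0 0 0.0013 0 0 0\n0 0 0 0.0013 0 0 0",
  only="tcp|wrist",
)

```text
tcp_pos: [0.5942, 0.3479, 0.0273]
wrist_force: [-0.7, -0.3, 2.4]
```

Call:
hand_motion(
  increments="0.3 0 0 0 0 0 0\n0.4 0 0 0 0 0 0\n0.6 0 0 0 0 0 0\n0.6 0 0 0 0 0 0\n0.6 0 0 0 0 0 0\n0.6 0 0 -0.0267 0 0 0\n0.7 0 0 -0.08 0 0 0\n0.7 0 0 -0.1333 0 0 0",
  only="tcp|wrist|width",
)

```text
tcp_pos: [0.5936, 0.3473, 0.1269]
wrist_force: [-0.0, 0.2, 0.9]
gripper_width: 0.673
```

```bash
python3 -c "
from h import *
go([.535,.013,.15],88);go([.535,.013,.012],88)"
```

```text
t 21.2 tcp [0.5936 0.3473 0.1269] F [-0.   0.2  0.9] w 0.673 gf 0.0 j6 -62.0
  shift [ 0.3358 -0.0495 -0.0224] rot [-0.  -0.1 73.7]
t 21.2 tcp [0.5936 0.3473 0.1269] F [-0.   0.2  0.9] w 0.673 gf 0.0 j6 -62.0
  shift [ 0.3355 -0.0497  0.1156] rot [-0.  -0.1 73.7]
```

To row units: 0.33 m / 0.75 = 0.44, -0.05 m / 0.75 = -0.0667, 73.5 degrees / 180 = 0.4083.

Call:
hand_motion(
  increments="0.8 0.44 -0.0667 -0.0267 0 0 0.4083\n0.8 0.44 -0.0667 -0.0267 0 0 0.4083\n0.8 0.44 -0.0667 -0.0267 0 0 0.4083\n0.8 0.44 -0.0667 -0.0267 0 0 0.4083\n0.8 0.44 -0.0667 -0.0267 0 0 0.4083\n0.8 0.44 -0.0667 -0.0267 0 0 0.4083\n0.8 0.44 -0.0667 -0.0267 0 0 0.4083\n0.8 0.44 -0.0667 -0.0267 0 0 0.4083",
  lines="1,2",
)

```text
time_s: 22.05
tcp_pos: [0.5363, 0.0152, 0.1473]
```

```bash
python3 -c "
from h import *
go([.570,.0117,.15],87.7)
from station import eyes
t=eyes.capture('top')
b=blob(t,(155,168,195,208),(0,120,60),(8,255,255));print(rect(plane(t,b,.01)))
b=blob(t,(155,168,195,208),(0,0,0),(179,255,50));print(rect(plane(t,b,.018)),b.mean(0))
cv2.imwrite('pics/t3.png',cv2.resize(t['pixels'][150:270,130:260],None,fx=4,fy=4)[:,:,::-1])"
```

```text
t 22.1 tcp [0.5363 0.0152 0.1473] F [-0.3  0.5  0.7] w 0.802 gf 0.0 j6 -107.0
  shift [-0.0335 -0.0048 -0.0027] rot [-0.  -0.   4.6]Traceback (most recent call last):
  File "<string>", line 6, in <module>
    b=blob(t,(155,168,195,208),(0,120,60),(8,255,255));print(rect(plane(t,b,.01)))
                                                                  ~~~~~^^^^^^^^^
  File "h.py", line 8, in plane
    o,v=ray(d,uv);return o+v*((z-o[2])/v[:,2])[:,None]
        ~~~^^^^^^
  File "h.py", line 4, in ray
    p=cv2.undistortPoints(np.float64(uv).reshape(-1,1,2),d["K"],d["distortion"])[:,0]
                          ~~~~~~~~~~~~~~~~~~~~~~^^^^^^^^
ValueError: cannot reshape array of size 1 into shape (1,2)
```

The arm hides the rest from above for now, so I'll check it later. Moving over the carton end.

To row units: 0.05 m / 0.75 = 0.0667, -0.0335 m / 0.75 = -0.0447, 4.6 degrees / 180 = 0.0256.

Call:
hand_motion(
  increments="0.8 -0.0447 -0.0067 0.04 0 0 0.0256\n0.8 -0.0447 -0.0067 0.0667 0 0 0.0256\n0.8 -0.0447 -0.0067 0.0667 0 0 0.0256\n0.8 -0.0447 -0.0067 0.0667 0 0 0.0256\n0.8 -0.0447 -0.0067 0.0667 0 0 0.0256",
  lines="1,2",
)

```text
time_s: 22.6
tcp_pos: [0.5719, 0.016, 0.0981]
```

```bash
python3 -c "
from h import *
go([.570,.0117,.0115],87.7)
from station import eyes
d=eyes.capture('scene');x,y=(310,130)
cv2.imwrite('pics/s4.png',cv2.resize(d['pixels'][y:y+120,x:x+150],None,fx=5,fy=5)[:,:,::-1])"
```

```text
t 22.6 tcp [0.5719 0.016  0.0981] F [-0.   0.4  0.5] w 0.8 gf 0.0 j6 -109.0
  shift [ 0.002  -0.0044  0.0866] rot [0.  0.1 0.7]
```

View pics/s4.png

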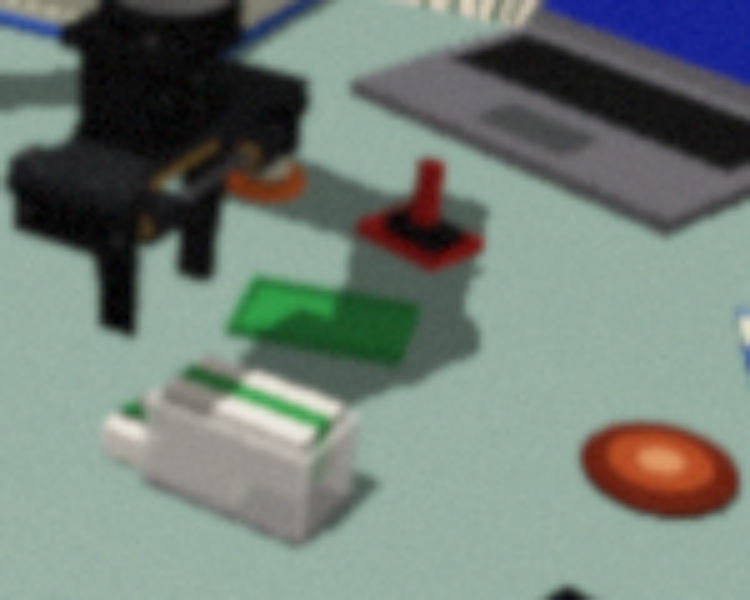

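The stamp stands in its rest at crop (425,220), and the gripper is over the carton end. Descending and gripping.

To row units: 0.086 m / 0.75 = 0.1147, 0.08 m / 0.75 = 0.1067, 0.7 degrees / 180 = 0.0039.

Call:
hand_motion(
  increments="0.8 0.0027 -0.0053 0 0 0 0.0039\n0.8 0.0027 -0.0053 0.04 0 0 0.0039\n0.8 0.0027 -0.0053 0.08 0 0 0.0039\n0.8 0.0027 -0.0053 0.1067 0 0 0.0039\n0.8 0.0027 -0.0053 0.1147 0 0 0.0039\n0.8 0.0027 -0.0053 0.1147 0 0 0.0039\n0.8 0.0027 -0.0053 0.1147 0 0 0.0039",
)

```text
time_s: 23.35
tcp_pos: [0.5703, 0.0117, 0.0122]
ee_rot: [[-0.999, 0.041, 0.002], [0.041, 0.999, 0.0], [-0.002, 0.001, -1.0]]
wrist_force: [-0.4, 0.2, 0.6]
gripper_width: 0.795
gripper_force: 0.0
```

```bash
python3 -c "
from h import *
go([.570,.0117,.0115],87.7)"
```

```text
t 23.4 tcp [0.5703 0.0117 0.0122] F [-0.4  0.2  0.6] w 0.795 gf 0.0 j6 -110.0
  shift [ 0.0003 -0.      0.0007] rot [ 0.   0.1 -0.1]
```

Call:
hand_motion(
  increments="0.5 0 0 0 0 0 0\n0.4 0 0 0 0 0 0\n0 0 0 0 0 0 0\n0 0 0 0 0 0 0\n0 0 0 0 0 0 0\n0 0 0 0 0 0 0\n0 0 0 0 0 0 0\n0 0 0 0 0 0 0",
)

```text
time_s: 24.15
tcp_pos: [0.5694, 0.0116, 0.0111]
ee_rot: [[-0.999, 0.042, 0.0], [0.042, 0.999, 0.0], [-0.0, 0.0, -1.0]]
wrist_force: [-1.6, 0.9, 4.1]
gripper_width: 0.529
gripper_force: 30.0
```

```bash
python3 -c "
from h import *
from station import sensors
print(sensors.sense()['moment'])"
```

```text
[ 0.1061408   0.28343107 -0.02679763]
```

The rows are not in the units I measure in: shifts go in shares of 0.75 m and turns go in shares of pi rad. I convert before sending: 0.03 m / 0.75 = 0.04, 0.025 m / 0.75 = 0.0333.

Call:
hand_motion(
  increments="0 0.0067 0 0 0 0 0\n0 0.02 0 0 0 0 0\n0 0.0333 0 0 0 0 0\n0 0.04 0 0 0 0 0",
)

```text
time_s: 24.55
tcp_pos: [0.538, 0.0127, 0.0109]
ee_rot: [[-0.999, 0.042, -0.0], [0.042, 0.999, 0.0], [0.0, 0.0, -1.0]]
wrist_force: [1.6, 0.2, 2.8]
gripper_width: 0.524
gripper_force: 30.0
```

Call:
hand_motion(
  increments="0 0.0133 0 0 0 0 0\n0 0.0333 0 0 0 0 0\n0 0.06 0 0 0 0 0\n0 0.0867 0 0 0 0 0\n0 0.1067 0 0 0 0 0\n0 0.1067 0 0 0 0 0\n0 0.1067 0 0 0 0 0",
)

```text
time_s: 25.25
tcp_pos: [0.4587, 0.016, 0.0106]
ee_rot: [[-0.999, 0.041, -0.001], [0.041, 0.999, -0.0], [0.001, -0.0, -1.0]]
wrist_force: [0.5, 0.1, -0.4]
gripper_width: 0.523
gripper_force: 30.0
```

```bash
python3 -c "
from h import *
from station import eyes
go([.570,.0117,.0115],87.7)
d=eyes.capture('scene');x,y=(310,160)
cv2.imwrite('pics/s5.png',cv2.resize(d['pixels'][y:y+100,x:x+130],None,fx=5,fy=5)[:,:,::-1])"
```

```text
t 25.2 tcp [0.4587 0.016  0.0106] F [ 0.5  0.1 -0.4] w 0.523 gf 30.0 j6 -115.0
  shift [-0.1114  0.0003 -0.001 ] rot [-0.  -0.1 -0.1]
```

View pics/s5.png

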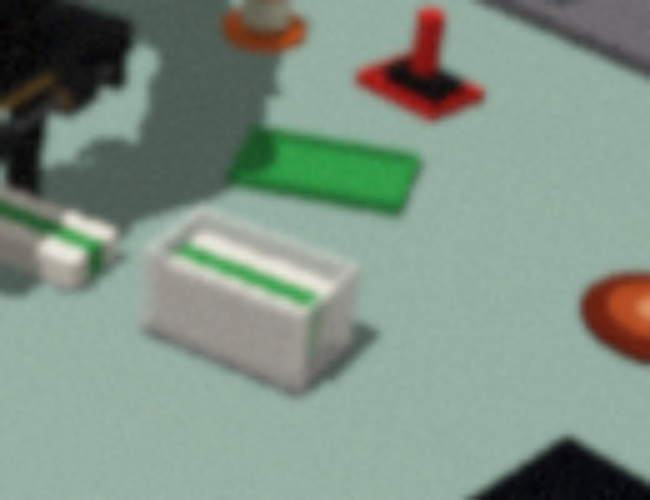

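The two remaining cartons dropped flat into the dispenser (top now inside the rim at crop (250,270)), and the bottom carton is out. Lifting and moving to the tray.

Call:
hand_motion(
  increments="0 0 0 -0.0267 0 0 0\n0 0 0 -0.0667 0 0 0\n0 0 0 -0.0933 0 0 0\n0 0 0 -0.0933 0 0 0\n0 0 0 -0.0933 0 0 0",
  only="tcp|wrist|gripper",
)

```text
tcp_pos: [0.4596, 0.0161, 0.0807]
wrist_force: [0.3, 0.3, -0.3]
gripper_width: 0.526
gripper_force: 30.0
```

```bash
python3 -c "
from h import *
go([.5605,.1941,.082],104.3)
from station import eyes
t=eyes.capture('top');b=blob(t,(270,185,340,260),(45,90,40),(80,255,255))
if b is not None:
  for z in(.075,.09):print(b.mean(0),rect(plane(t,b,z)))
  q=zpts(t,b);q=q[(q[:,2]>.03)&(q[:,2]<.12)];i=np.argsort(q[:,0]);print(q[i[::6]].round(4))
d=eyes.capture('scene');x,y=(260,140)
cv2.imwrite('pics/s6.png',cv2.resize(d['pixels'][y:y+100,x:x+130],None,fx=5,fy=5)[:,:,::-1])"
```

```text
t 25.8 tcp [0.4596 0.0161 0.0807] F [ 0.3  0.3 -0.3] w 0.526 gf 30.0 j6 -115.0
  shift [-0.0933  0.1821 -0.0012] rot [  0.    0.  -16.7]
```

View pics/s6.png

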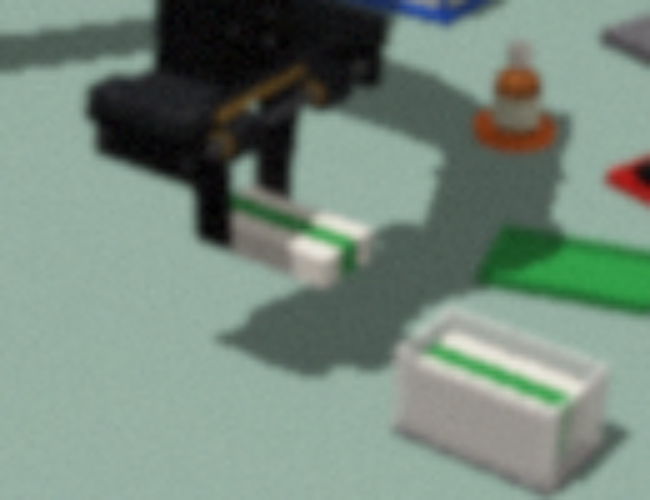

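```bash
python3 -c "
from h import *
from station import eyes
d=eyes.capture('scene');b=blob(d,(300,170,340,200),(40,70,30),(85,255,255))
q=zpts(d,b);q=q[(q[:,2]>.03)&(q[:,2]<.13)];i=np.argsort(q[:,0]);q=q[i];print(len(q),q[::max(1,len(q)//14)].round(4))"
```

```text
79 [[ 0.4517  0.0171  0.0959]
 [ 0.4612  0.009   0.0956]
 [ 0.4669  0.0111  0.0964]
 [ 0.468  -0.0103  0.1126]
 [ 0.4733  0.0071  0.0935]
 [ 0.4795  0.0187  0.0936]
 [ 0.4882  0.0113  0.0963]
 [ 0.4934  0.0089  0.0957]
 [ 0.5009  0.0082  0.095 ]
 [ 0.507   0.0096  0.0931]
 [ 0.5175  0.0146  0.0941]
 [ 0.5244  0.0096  0.092 ]
 [ 0.5318  0.0034  0.0939]
 [ 0.5339  0.0164  0.0854]
 [ 0.5344  0.0102  0.0851]
 [ 0.5354  0.0034  0.0853]]
```

To row units: 0.182 m / 0.75 = 0.2427, 0.07 m / 0.75 = 0.0933, -16.7 degrees / 180 = -0.0928.

Call:
hand_motion(
  increments="0 -0.0133 0.04 0 0 0 -0.0222\n0 -0.04 0.0933 0 0 0 -0.0556\n0 -0.08 0.1467 0 0 0 -0.0928\n0 -0.1067 0.2 0 0 0 -0.0928\n0 -0.1253 0.2427 0 0 0 -0.0928\n0 -0.1253 0.2427 0.0267 0 0 -0.0928\n0 -0.1253 0.2427 0.04 0 0 -0.0928\n0 -0.1253 0.2427 0.04 0 0 -0.0928",
  only="tcp|wrist|gripper",
)

```text
tcp_pos: [0.5587, 0.1926, 0.0477]
wrist_force: [-0.4, -0.5, -0.6]
gripper_width: 0.524
gripper_force: 30.0
```

```bash
python3 -c "
from h import *
go([.5615,.1943,.0115],104.3)
from station import eyes
t=eyes.capture('top')
cv2.imwrite('pics/t6.png',cv2.resize(t['pixels'][145:245,190:320],None,fx=5,fy=5)[:,:,::-1])"
```

```text
t 26.8 tcp [0.5587 0.1926 0.0477] F [-0.4 -0.5 -0.6] w 0.524 gf 30.0 j6 -110.0
  shift [-0.0034  0.0011  0.0362] rot [-0.1 -0.4 -0. ]
```

View pics/t6.png

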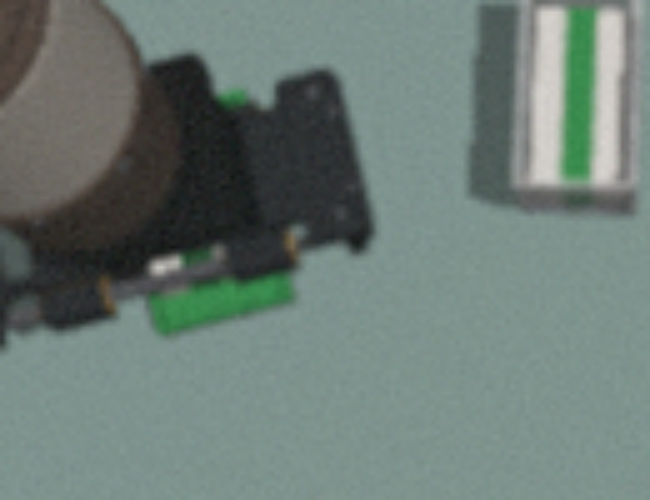

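The carton hangs over the tray, parallel to it. The dispenser stack looks flat. Lowering.

To row units: 0.033 m / 0.75 = 0.044, 0.032 m / 0.75 = 0.0427.

Call:
hand_motion(
  increments="0 -0.004 0.0013 0.016 0 0 0\n0 -0.004 0.0013 0.032 0 0 0\n0 -0.004 0.0013 0.04 0 0 0\n0 -0.004 0.0013 0.0427 0 0 0\n0 -0.004 0.0013 0.044 0 0 0\n0 -0.004 0.0013 0.044 0 0 0\n0 -0.004 0.0013 0.044 0 0 0",
  only="tcp|wrist|gripper",
)

```text
tcp_pos: [0.5638, 0.1959, 0.0182]
wrist_force: [0.1, 0.6, -0.8]
gripper_width: 0.529
gripper_force: 30.0
```

Call:
hand_motion(
  increments="0 0 0 0.0013 0 0 0\n0 0 0 0.0013 0 0 0",
  only="tcp|wrist",
)

```text
tcp_pos: [0.5635, 0.1958, 0.0169]
wrist_force: [0.6, 1.1, -0.2]
```

```bash
python3 -c "
from h import *
go([.5615,.1943,.012],104.3)"
```

```text
t 27.7 tcp [0.5635 0.1958 0.0169] F [ 0.6  1.1 -0.2] w 0.524 gf 30.0 j6 -110.0
  shift [ 0.0023 -0.001   0.0049] rot [0. 0. 0.]
```

To row units: 0.0035 m / 0.75 = 0.0047, 0.003 m / 0.75 = 0.004.

Call:
hand_motion(
  increments="0 0.0027 -0.0013 0.0027 0 0 0\n0 0.0027 -0.0013 0.004 0 0 0\n0 0.0027 -0.0013 0.0047 0 0 0\n0 0.0027 -0.0013 0.0047 0 0 0",
  only="tcp|wrist|gripper",
)

```text
tcp_pos: [0.5618, 0.1942, 0.0132]
wrist_force: [-0.4, 0.5, 0.1]
gripper_width: 0.524
gripper_force: 30.0
```

Call:
hand_motion(
  increments="0 0 0 0.0013 0 0 0\n0 0 0 0.0013 0 0 0\n0 0 0 0.0013 0 0 0",
  only="tcp|wrist",
)

```text
tcp_pos: [0.5618, 0.1943, 0.0123]
wrist_force: [-0.3, 0.2, -1.1]
```

Release and withdraw straight up, then move clear to look.

To row units: -0.12 m / 0.75 = -0.16, -0.07 m / 0.75 = -0.0933.

Call:
hand_motion(
  increments="0.6 0 0 0.0007 0 0 0\n0.7 0 0 0 0 0 0\n0.8 0 0 0 0 0 0\n0.8 0 0 0 0 0 0\n0.8 0 0 0 0 0 0\n0.8 0 0 -0.04 0 0 0\n0.8 0 0 -0.0933 0 0 0\n0.8 0 0 -0.16 0 0 0",
  only="tcp|wrist|gripper",
)

```text
tcp_pos: [0.5606, 0.1936, 0.1318]
wrist_force: [0.7, -0.5, -0.6]
gripper_width: 0.802
gripper_force: 0.0
```

Call:
hand_motion(
  increments="0.8 0.1333 -0.3333 -0.1067 0 0 0\n0.8 0.1333 -0.3333 -0.1067 0 0 0\n0.8 0.1333 -0.3333 -0.1067 0 0 0\n0.8 0.1333 -0.3333 -0.1067 0 0 0\n0.8 0.1333 -0.3333 -0.1067 0 0 0\n0.8 0.1333 -0.3333 -0.1067 0 0 0\n0.8 0.1333 -0.3333 -0.1067 0 0 0\n0.8 0.1333 -0.3333 -0.1067 0 0 0",
  lines="1,2",
)

```text
time_s: 30.0
tcp_pos: [0.5265, -0.0732, 0.2124]
```

```bash
python3 -c "
from h import *
from station import eyes
t=eyes.capture('top');s=eyes.capture('scene')
b=blob(t,(205,155,255,220),(0,0,130),(179,70,255))
h=cv2.cvtColor(t['pixels'],cv2.COLOR_RGB2HSV)[155:220,205:255];m=cv2.inRange(h,(0,0,140),(179,60,255));ys,xs=np.where(m>0)
P=plane(t,np.c_[xs+205,ys+155],.024);print('carton',rect(P));q=zpts(t,np.c_[xs+205,ys+155]);A=np.c_[q[:,:2],np.ones(len(q))];print('plane',np.linalg.lstsq(A,q[:,2],rcond=None)[0],np.median(q[:,2]))
b=blob(t,(205,155,255,220),(45,80,40),(85,255,255));
a=cv2.resize(t['pixels'][140:270,140:330],None,fx=4,fy=4);c=cv2.resize(s['pixels'][150:230,310:420],None,fx=4,fy=4)
a=a[:,:,::-1];cv2.imwrite('pics/f1.png',a);cv2.imwrite('pics/f2.png',c[:,:,::-1])"
```

```text
carton (array([589.3, 200.8]), array([168.9, 125.7]), 0.9)
plane [-0.68695623 -0.03363374  0.89811105] 0.5801498767710003
```

View pics/f1.png

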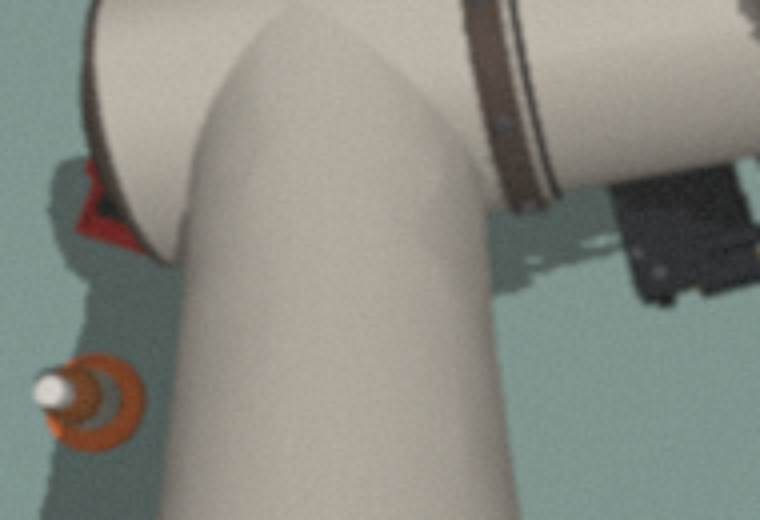

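View pics/f2.png

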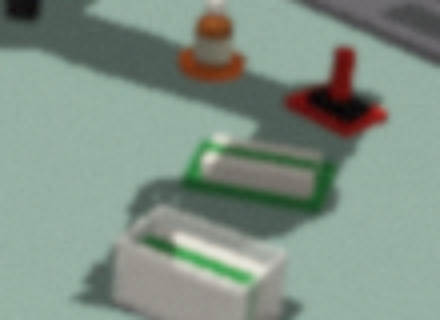

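The arm hides the tray from above. In the scene view the carton sits in the green tray at crop (260,170), and the stamp and amber bottle stand. Moving further away for a top measurement.

To row units: -0.3 m / 0.75 = -0.4, 0.05 m / 0.75 = 0.0667.

Call:
hand_motion(
  increments="0.8 0.0667 -0.4 0 0 0 0\n0.8 0.0667 -0.4 0 0 0 0\n0.8 0.0667 -0.4 0 0 0 0\n0.8 0.0667 -0.4 0 0 0 0\n0.8 0.0667 -0.4 0 0 0 0\n0.8 0.0667 -0.4 0 0 0 0\n0.8 0.0667 -0.4 0 0 0 0\n0.8 0.0667 -0.4 0 0 0 0",
  lines="1,2",
)

```text
time_s: 30.9
tcp_pos: [0.5525, -0.3758, 0.2104]
```

```bash
python3 -c "
from h import *
from station import eyes
t=eyes.capture('top')
def an(n,box,lo,hi,z):
    b=blob(t,box,lo,hi);q=zpts(t,b);k=abs(q[:,2]-z)<.012;A=np.c_[q[k,:2],np.ones(k.sum())];c=np.linalg.lstsq(A,q[k,2],rcond=None)[0]
    print(n,len(b),*rect(plane(t,b,z)),'tilt',c[:2].round(3),'z',np.median(q[:,2]).round(4))
an('tray stripe',(212,170,248,206),(45,80,40),(85,255,255),.024)
h=cv2.cvtColor(t['pixels'],cv2.COLOR_RGB2HSV)[155:220,205:255];ys,xs=np.where(cv2.inRange(h,(0,0,140),(179,60,255))>0)
q=zpts(t,np.c_[xs+205,ys+155]);k=abs(q[:,2]-.024)<.008;print(k.sum(),rect(q[k]),np.linalg.lstsq(np.c_[q[k,:2],np.ones(k.sum())],q[k,2],rcond=None)[0][:2].round(3),np.median(q[k,2]))
an('disp stripe',(285,135,325,182),(45,90,40),(80,255,255),.044)
cv2.imwrite('pics/f3.png',cv2.resize(t['pixels'][130:280,140:490],None,fx=2.2,fy=2.2,interpolation=2)[:,:,::-1])"
```

```text
tray stripe 377 [586.8 185. ] [100.4  48.9] 9.9 tilt [-0.048  0.276] z 0.0122
450 (array([593.1, 201.2]), array([90.8, 46.7]), 14.2) [ 0.002 -0.003] 0.02449925071789355
disp stripe 162 [640.9   7.9] [82.2 12.4] -0.6 tilt [-0.002  0.002] z 0.045
```

View pics/f3.png

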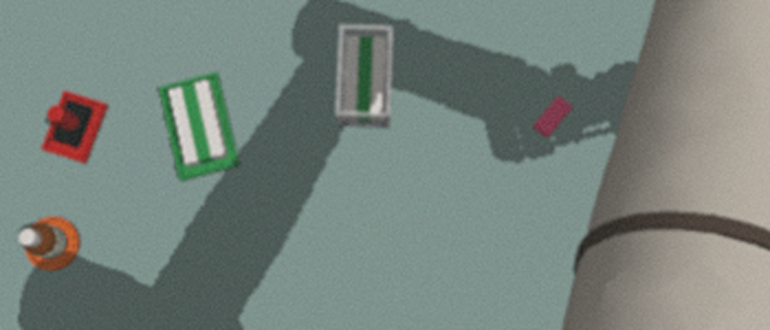

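The top view shows the carton flat and aligned in the tray at crop (198,125): 14.2°, top at 24.5 mm, no tilt. The stack is flat at 45 mm, and the stamp and amber bottle are in place. Handing in.

Call:
hand_motion(
  increments="0.8 0 0 0 0 0 0\n0.8 0 0 0 0 0 0\n0.8 0 0 0 0 0 0",
  lines="1,2",
)

```text
time_s: 31.25
tcp_pos: [0.5528, -0.3744, 0.2128]
```

```bash
python3 -c "
from station import workorder
print(workorder.finish_job())"
```

```text
the job is handed in; nothing more can be done
None
```

The job is handed in at 31 s: both bottles stand in their holders, the stamp is in its rest, the carton lies flat and stripe-up in the green tray, and the other two cartons dropped flat in the dispenser.

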